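# Swap which incubation tray is out

## Task

Two low incubation units stand on the bench; the empty tray with the blue lip was left out. Push it fully home with your fingertips, and only then hook a fingertip behind the orange lip of the other tray and draw it out all the way to its stop, so that the petri dish in it can be reached. Do not pinch a lip between the fingers, leave the petri dish lying flat in its place without touching it, do not knock anything else over or aside, and finish clear of everything.

Things in the scene. Friction and masses are not known exactly. Their poses are not given: they have to be found in the camera images.
- unit_empty: fixed housing with the empty tray, blue stripe on its clear cover: 130 deep (x) x 124 wide (y) x 50 high; origin: centre of its underside on the worktop; +x points to its back, its tray comes out along its own -x. The housing's front face lies 65 in front of the origin
- unit_dish: fixed housing with the tray that holds the petri dish, orange stripe on its clear cover: 130 deep (x) x 124 wide (y) x 50 high; origin: centre of its underside on the worktop; +x points to its back, its tray comes out along its own -x. The housing's front face lies 65 in front of the origin
- tray_empty (a joint): blue-lipped tray: how far the tray is drawn out, m: 0 fully home, 0.08 fully out at its stop; about 1.5 N of sliding friction, no spring: it stays where it is left. Starts 0.045 to 0.07 out
- tray_dish (a joint): orange-lipped tray: how far the tray is drawn out, m: 0 fully home, 0.08 fully out at its stop; about 1.5 N of sliding friction, no spring: it stays where it is left. Starts at most 0.004 out
- lip_empty (a point): mid top edge of the blue lip at the tray's front, 42 above the worktop; axes as the housing's. Lip 6 thick (3 to either side of this point), 110 wide, from z 8 to 42. Behind it an open finger trough: floor at z 12, 92 wide between walls up to z 23, ended by a rib (top z 20) 51 behind this point. Tray home: the housing front is 48 behind this point, so 45 of trough is open from above
- lip_dish (a point): mid top edge of the orange lip at the tray's front, 42 above the worktop; axes as the housing's. Lip 6 thick (3 to either side of this point), 110 wide, from z 8 to 42. Behind it an open finger trough: floor at z 12, 92 wide between walls up to z 23, ended by a rib (top z 20) 51 behind this point. Tray home: the housing front is 48 behind this point, so 45 of trough is open from above
- dish_mid (a point): centre (half-way up) of the loose petri dish, 60 diameter, 14 high, lying with play in the pocket behind the cross rib of the orange-lipped tray, about 91 behind the lip's point
- microscope_inv: tall white bench microscope, fixed, never moves; an obstacle just right of the units, about 0.5 m high; origin on the worktop; keep hand and arm left of it: its stage and knobs reach 100 to the left (+y) of the origin, its eyepieces overhang to about 250 in front (-x) of it
- stain: white reagent bottle with a blue cap, 42 diameter, 87 high, loose bystander left of the units; origin: centre of its underside
- can: orange objective can with a black cap, 36 diameter, 57 high, loose bystander beside the bench microscope, right of the units; origin: centre of its underside
- beaker: empty clear 50 ml beaker, 45 diameter, 57 high, loose bystander to the right of the bench microscope; origin: centre of its underside
- dish: the same petri dish; origin: centre of its underside

How it is judged:
By the outcome, as a careful person would: the job done as asked, in the order asked, and still so for the second after the job is handed in, with the robot touching nothing.
It also fails if it takes over 42 s, if anything falls off the work surface, if the arm or the gripper's body presses on something with over 40 N, if the wrist force passes 120 N, or if a joint passes its speed limit or range.

## Robot

A 6-joint arm with a two-finger parallel gripper is mounted at the origin on a cart in front of the work surface, level with it; the furniture and walls round the work are solid. World frame = base frame: x ahead of the robot, y to its left, z up, the work surface at z = 0. Lengths are in m, angles in rad, forces in N, time in s.
With the tool pointing down it reaches from about 0.35 to 0.775 m from the base axis. Payload 5.5 kg.
Tool frame: the origin (TCP) lies at the very end of the fingers, on their centre line; the grasp point (between the pads) lies 19 mm behind it; z points along the fingers, y is the line along which they close (so a half turn about z gives the same grasp; the last joint's range is limited). The gripper opens to 85 mm and grips with 20 to 120 N. Pads are 22 mm wide; open, the fingers measure 114 mm over their backs; the gripper's body (76 mm by 85 mm) begins 54 mm behind the grasp point. The pads swing forward as they close: fully open they stand 13 mm farther back than shut.
Start: joints at [-1.303, 0.313, 0.046, 1.304, 0, 1.431], TCP at [0.228, -0.528, 0.231] pointing down, gripper open.
Joint ranges: [-2.76, 2.76], [-0.86, 1.69], [-1.03, 1.26], [-2.2, 2.34], [-1.47, 1.5], [-3.14, 3.14]. Speed limits (rad/s): [2.57, 2.57, 3.14, 3.14, 3.14, 3.14].

## Interface

Orientations are given as a unit quaternion [w, x, y, z].
In Python, from workcell import get_state, read_camera, calibration, hand_in gives the robot as it stands.
- The arm moves only by the tool drive_tool, never from a script. Its argument "deltas" is a list that holds one entry, the list of rows, each a list of 7 numbers: the closure in counts, from 0 (fully open) to 255 (shut), then the shift along the tool's x, y, z in m, then the turn, a rotation vector about the tool's x, y, z in degrees. A call has 1 to 12 rows; each row is the pose to reach, as a shift and turn from the pose commanded when the call began, along the tool's axes at that moment; what a row does not reach only later rows make up. A row lasts 1/8 s, in which the tool goes at most 62.5 mm and 10.7 degrees, less where a joint would pass 70% of its speed; a pose out of reach is approached as far as the arm can. A call with a gripper value outside its range is refused whole. The fingers move at their own pace and stop on an object; "newtons" is the grip in N (left out, the last holds). Time passes only in rows, so rows that repeat a pose let the fingers close. It gives the time, the measured TCP pose, the force, the opening and the grip force at its end, in the units of the state.
- get_state(): the state, without advancing time (a new reading comes with each control period).
- read_camera(name): name is "scene" or "top" or "wrist"; returns (picture, depth): 420x560x3 uint8, red, green, blue; 420x560 float32, m along the optical axis (not along the pixel's ray), 0 where there is no reading.
- calibration(name): a dict with "mtx" (3x3 intrinsics, pixels), "world_from_camera" (4x4, takes a point from camera to world coordinates). Camera axes: x right, y up, looking along -z (the intrinsics and any distortion apply to the point x, -y, -z); pixel columns grow to the right and rows downward; lengths in m; the calibration is good to about 2 mm. A picture is of the moment at which its call begins: read the wrist's pose just before it. calibration takes no time and is no camera call; for the wrist camera it gives the pose at the moment of the call.
- hand_in(): hands the job in; it is judged then, once.
The state is a dict: "clock": time; "joint_pos": joint angles; "qvel": joint speeds; "tau": joint torques, N m; "tcp_pos": TCP position; "orientation": TCP orientation; "wrist_force": force on the tool from outside, world axes, zero at the start; "ft_torque": the same for the moment, N m; "finger_gap": finger opening in m; "grip_force": force on a finger pad.
Only numpy, scipy, OpenCV 4.12 (cv2) and the standard library are available. Lean on these libraries where they do the work, as an engineer would, in place of code of your own. Each camera call takes 0.05 s, during which the arm holds its last target. There are 200 camera calls.

## Working session

There is one attempt and no reset: what is moved stays moved. The work goes in short steps, Python scripts to look and compute and a tool call to move; the robot and the scene stay as the last step left them, time stands still between calls to the robot, and variables do not carry over. Pictures are saved under pics/ and viewed, at most 10 in all, crops included, and the job is handed in when it is done.

Besides the shell and the picture viewer there is one more tool, called after "Request:" by a JSON object that holds its "op" and its "data". drive_tool: Moves the arm, as the interface text tells. Its arguments: {"type":"object","properties":{"deltas":{"type":"array","items":{"type":"array","items":{"type":"array","items":{"type":"number"}}}},"newtons":{"type":"number"}},"required":["deltas"]}

```bash
mkdir -p pics
cat > h.py <<'E'
import numpy as np, cv2
from workcell import get_state, read_camera, calibration, hand_in
def cloud(name):
    c=calibration(name); rgb,d=read_camera(name)
    K=np.array(c["mtx"]);T=np.array(c["world_from_camera"])
    v,u=np.mgrid[:420,:560]
    P=np.stack([(u-K[0,2])/K[0,0]*d,-(v-K[1,2])/K[1,1]*d,-d],-1)
    W=P@T[:3,:3].T+T[:3,3]; W[d==0]=np.nan
    return rgb,W
E
python3 - <<'E'
from h import *
print(get_state())
for n in("top","scene"):
    rgb,W=cloud(n); np.savez(n,rgb=rgb,W=W); cv2.imwrite(f"pics/{n}0.png",rgb[...,::-1])
    print({k:np.round(v,3).tolist() if k!='x' else 0 for k,v in calibration(n).items() if k in("mtx","world_from_camera")})
E
```

```text
{'clock': 0.0, 'joint_pos': array([-1.30258540e+00,  3.13993315e-01,  4.49597615e-02,  1.30357528e+00,
        5.77485631e-06,  1.43122675e+00]), 'qvel': array([-1.24357069e-03, -6.30055671e-05, -2.24754726e-03, -5.72736801e-04,
        8.85708087e-05,  1.86461947e-03]), 'tau': array([ 9.11287880e-04, -4.80624604e+01,  2.98535156e+01,  1.92586309e-02,
        1.03658880e-05,  3.85384695e-06]), 'tcp_pos': array([ 0.22790186, -0.52735204,  0.23040503]), 'orientation': array([-9.04563117e-04,  9.79285888e-01,  2.02480440e-01, -5.53690669e-05]), 'wrist_force': array([ 0.04746992, -0.41235958,  0.65551796]), 'ft_torque': array([0.03067028, 0.0168478 , 0.06712223]), 'grip_force': 0.0, 'finger_gap': 0.08543268634180774}
{'mtx': [[452.698, 0.0, 272.877], [0.0, 452.698, 209.556], [0.0, 0.0, 1.0]], 'world_from_camera': [[-0.0, 0.989, -0.15, 0.369], [-1.0, -0.001, -0.001, 0.18], [-0.001, 0.15, 0.989, 1.393], [0.0, 0.0, 0.0, 1.0]]}
{'mtx': [[444.545, 0.0, 283.583], [0.0, 444.545, 210.245], [0.0, 0.0, 1.0]], 'world_from_camera': [[-0.755, 0.333, -0.565, -0.035], [-0.656, -0.392, 0.645, 0.882], [-0.006, 0.857, 0.514, 0.645], [0.0, 0.0, 0.0, 1.0]]}
```

View pics/top0.png

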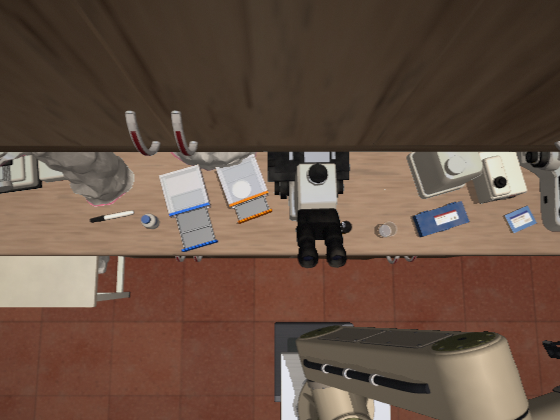

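View pics/scene0.png

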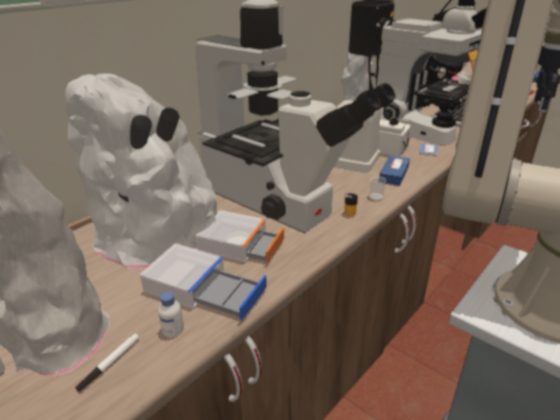

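The top view shows the blue lip at about (199,246), well out, and the orange lip at about (254,219). The eyepieces are at (320,250), and the bottle is at (149,221). Next I measure the lips and stripes.

Run:
```python
from h import *
for n in("top","scene"):
    z=np.load(n+".npz"); rgb,W=z["rgb"],z["W"]; hsv=cv2.cvtColor(rgb,cv2.COLOR_RGB2HSV)
    for nm,lo,hi in(("blue",105,122),("orange",6,18)):
        m=(hsv[...,0]>=lo)&(hsv[...,0]<=hi)&(hsv[...,1]>150)&(hsv[...,2]>90)&(W[...,2]>0.012)&(W[...,2]<0.075)
        k,l,s,c=cv2.connectedComponentsWithStats(m.astype(np.uint8))
        for i in range(1,k):
            if s[i,4]<25: continue
            P=W[l==i]; 
            if P[:,1].mean()<-.1: continue
            Q=P[P[:,2]>np.percentile(P[:,2],50)] 
            r=cv2.minAreaRect((P[:,:2]*1000).astype(np.float32))
            y0,y1=np.argmin(Q[:,1]),np.argmax(Q[:,1])
            print(n,nm,s[i],"ctr",np.round(r[0],1),np.round(r[1],1),round(r[2],1),"z",np.round(np.percentile(P[:,2],[2,50,98])*1000,1),"ends",np.round(Q[[y0,y1]]*1000,1).tolist())
rgb,W=(np.load("top.npz")[k] for k in("rgb","W"))
print("shelf",W[100,[100,200,280]],"edge",W[148,[160,250]],"bench",W[235,280],"benchedge",W[[250,253,256,259],90])
print("eyepieces",W[[262,262,230],[308,338,320]],"stain",W[218,149])
b=(W[...,2]>.1)&(W[...,0]>.2)&(W[...,1]>-.1)&(W[...,0]<.75); P=W[b]
m=P[:,1]<.25; print("obst ymax for y<.25",P[m][:,1].max(),P[m][:,0].min())
s=cv2.resize(rgb[150:260,130:350],None,fx=3.6,fy=3.6,interpolation=cv2.INTER_CUBIC); cv2.imwrite("pics/crop1.png",s[...,::-1])
```

```text
top blue [169 203  40  13  86] ctr [575.  434.4] [  7.8 120.4] 15.7 z [45.3 51.8 58.1] ends [[592.0, 376.7, 54.5], [558.6, 492.4, 54.9]]
top blue [182 240  35  12  76] ctr [466.9 403.3] [  5.7 106.5] 15.9 z [22.1 42.5 49.1] ends [[478.7, 354.8, 44.8], [452.0, 452.7, 43.3]]
top orange [229 191  39  16 106] ctr [606.9 257.1] [  7.3 122.6] 20.4 z [16.1 50.  55.7] ends [[628.7, 199.8, 53.3], [582.9, 313.6, 54.1]]
top orange [238 209  34  15 105] ctr [556.2 237.5] [  5.9 107. ] 20.0 z [13.2 40.1 47.3] ends [[572.3, 187.8, 43.1], [536.2, 287.1, 41.0]]
scene blue [241 278  24  39 253] ctr [465.  408.1] [  5.9 100.9] 16.4 z [17.9 32.2 42.4] ends [[478.3, 359.5, 40.0], [449.1, 455.9, 36.8]]
scene orange [345 205  11   9  85] ctr [513.9 -21.6] [28.3 11.6] 37.1 z [13.4 24.2 37.3] ends [[506.1, -31.9, 33.7], [523.3, -13.8, 35.3]]
scene orange [244 220  21  26  61] ctr [605.7 257.5] [  6.4 117.4] 21.6 z [47.9 50.2 52. ] ends [[624.3, 210.5, 50.5], [585.1, 312.4, 50.4]]
scene orange [266 228  18  34 205] ctr [555.  240.7] [ 17.9 105.3] 28.6 z [14.7 31.5 42.6] ends [[572.0, 190.7, 39.0], [535.2, 288.7, 41.1]]
shelf [[0.58220424 0.39022238 0.87209553]
 [0.58201463 0.2691731  0.87229735]
 [0.58259278 0.17242546 0.87067278]] edge [[0.5859551  0.37155579 0.65501925]
 [0.58621249 0.21994671 0.65376177]] bench [ 5.00803284e-01  1.60216279e-01 -2.91054625e-04] benchedge [[ 0.45454932  0.74246036  0.00446954]
 [ 0.44580696  0.74499511 -0.0031665 ]
 [ 0.45183415  0.87137566 -0.31751325]
 [ 0.44049689  0.86977738 -0.31522937]]
eyepieces [[0.40513294 0.10236067 0.36358135]
 [0.40500775 0.03493472 0.36636534]
 [0.4826102  0.0693709  0.31808477]] stain [0.54325548 0.5446262  0.08035888]
obst ymax for y<.25 0.24999384852772388 0.2000019531152267
```

View pics/crop1.png

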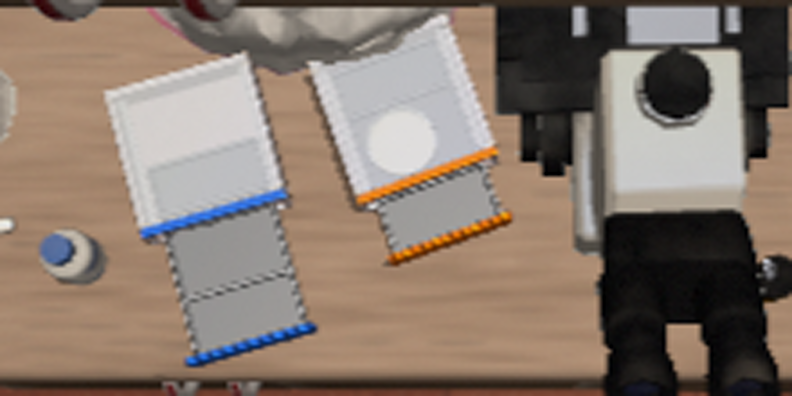

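The crop shows both trays at about 15.9° (blue) and 20.2° (orange) yaw, with the dish well behind the orange stripe. Blue is about 60 mm out. I'll go over the eyepieces (z 0.37) with shut fingers.

```bash
cat >> h.py <<'E'
from scipy.spatial.transform import Rotation as R
def delta(pts,yaws,s=None):
    "tool-frame shift (m) and turn (deg) from the present pose to downward poses at yaw of tool x"
    s=s or get_state(); q=s["orientation"]; r=R.from_quat([q[1],q[2],q[3],q[0]]); print("tcp",np.round(s["tcp_pos"],4),"t",round(s["clock"],2),"F",np.round(s["wrist_force"],1),"yaw",np.round(r.as_matrix()[:,0],3))
    for p,y in zip(pts,yaws):
        g=R.from_euler("z",y,degrees=True)*R.from_euler("x",180,degrees=True)
        print(p,np.round(r.inv().apply(np.array(p)-s["tcp_pos"]),4),np.round((r.inv()*g).as_rotvec(degrees=True),2))
E
python3 - <<'E'
from h import *
u=lambda a:np.array([np.cos(np.radians(a)),np.sin(np.radians(a)),0])
W=np.load("top.npz")["W"]
for r,c in((335,310),(350,400),(340,480),(390,540),(375,350),(350,550)): print((r,c),np.round(W[r,c],2))
m=(W[...,2]>.12)&(W[...,0]>.2)&(W[...,0]<.45)&(W[...,1]>-.9)&(W[...,1]<.6);print("tall in x .2-.45",[(round(a,2),np.round(np.nanmax(W[...,2][m&(abs(W[...,1]-a)<.05)],initial=0),2)) for a in np.arange(-.8,.6,.1)])
delta([(.23,-.528,.46),(.34,-.15,.46),(.36,.05,.46),(.40,.38,.46)],[23.4,23.4,20,16])
E
```

```text
(335, 310) [0.23 0.09 0.27]
(350, 400) [ 0.26 -0.02  0.66]
(340, 480) [ 0.29 -0.1   0.76]
(390, 540) [-0.14 -1.05 -0.79]
(375, 350) [0.19 0.04 0.53]
(350, 550) [ 0.2  -0.46  0.3 ]
tall in x .2-.45 [(np.float64(-0.8), np.float64(0.0)), (np.float64(-0.7), np.float64(0.0)), (np.float64(-0.6), np.float64(0.0)), (np.float64(-0.5), np.float64(0.34)), (np.float64(-0.4), np.float64(0.0)), (np.float64(-0.3), np.float64(0.0)), (np.float64(-0.2), np.float64(0.77)), (np.float64(-0.1), np.float64(0.79)), (np.float64(-0.0), np.float64(0.77)), (np.float64(0.1), np.float64(0.48)), (np.float64(0.2), np.float64(0.0)), (np.float64(0.3), np.float64(0.0)), (np.float64(0.4), np.float64(0.0)), (np.float64(0.5), np.float64(0.0))]
tcp [ 0.2279 -0.5274  0.2305] t 0.1 F [-0.3 -0.2 -0.8] yaw [0.918 0.397 0.   ]
(0.23, -0.528, 0.46) [ 0.0017  0.001  -0.2295] [-0.09 -0.01 -0.03]
(0.34, -0.15, 0.46) [ 0.2526 -0.3024 -0.229 ] [-0.09 -0.01 -0.03]
(0.36, 0.05, 0.46) [ 0.3503 -0.478  -0.2287] [-0.09 -0.01  3.37]
(0.4, 0.38, 0.46) [ 0.5179 -0.7651 -0.2282] [-0.09 -0.01  7.37]
```

Request:
{"op": "drive_tool", "data": {"deltas": [[[255, 0, 0, -0.06, 0, 0, 0], [255, 0, 0, -0.12, 0, 0, 0], [255, 0, 0, -0.18, 0, 0, 0], [255, 0, 0, -0.23, 0, 0, 0], [255, 0.03, -0.036, -0.23, 0, 0, 0], [255, 0.07, -0.084, -0.23, 0, 0, 0], [255, 0.11, -0.13, -0.23, 0, 0, 0], [255, 0.15, -0.18, -0.23, 0, 0, 0], [255, 0.19, -0.227, -0.23, 0, 0, 0], [255, 0.22, -0.265, -0.23, 0, 0, 0], [255, 0.25, -0.3, -0.23, 0, 0, 0], [255, 0.25, -0.3, -0.23, 0, 0, 0]]]}}

```text
clock: 1.6
tcp_pos: [0.3387, -0.1506, 0.4617]
orientation: [0.0, 0.979, 0.205, 0.0]
wrist_force: [0.6, 0.1, -0.2]
finger_gap: -0.0003
grip_force: 0.0
```

Run:
```python
from h import *
rgb,W=cloud("scene"); cv2.imwrite("pics/s1.png",rgb[...,::-1])
delta([(.345,.05,.46),(.37,.25,.46),(.42,.39,.46)],[20,16,16])
print(get_state()["joint_pos"])
```

```text
tcp [ 0.3387 -0.1521  0.4614] t 1.65 F [-0.   0.2 -0.1] yaw [0.917 0.4   0.   ]
(0.345, 0.05, 0.46) [ 0.0866 -0.1827  0.0013] [ 0.04 -0.    3.58]
(0.37, 0.25, 0.46) [ 0.1895 -0.356   0.0012] [ 0.04 -0.01  7.58]
(0.42, 0.39, 0.46) [ 0.2913 -0.4643  0.0012] [ 0.04 -0.01  7.58]
[-6.38936896e-01 -4.32457070e-02  1.95646144e-01  1.80909304e+00
 -2.65409903e-04  2.09114475e+00]
```

View pics/s1.png

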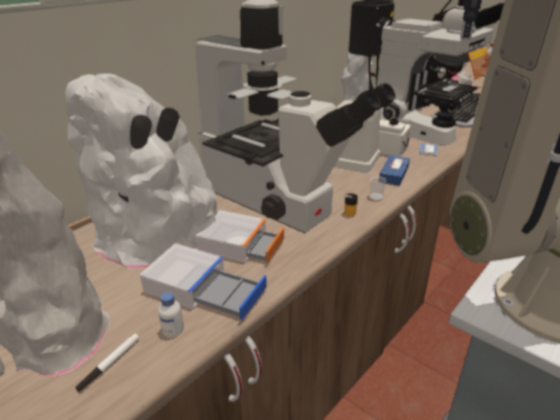

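The view is clear: arm at the right, scene undisturbed. The last joint would run past its range at this yaw, so I turn the tool half round (shut fingers are symmetric) on the way.

Request:
{"op": "drive_tool", "data": {"deltas": [[[255, 0.012, -0.026, 0, 0, 0, -8], [255, 0.025, -0.052, 0, 0, 0, -16], [255, 0.037, -0.078, 0, 0, 0, -24], [255, 0.05, -0.104, 0, 0, 0, -32], [255, 0.062, -0.13, 0, 0, 0, -40], [255, 0.075, -0.156, 0, 0, 0, -48], [255, 0.087, -0.183, 0, 0, 0, -56], [255, 0.11, -0.22, 0, 0, 0, -64], [255, 0.13, -0.257, 0, 0, 0, -72], [255, 0.15, -0.29, 0, 0, 0, -80], [255, 0.17, -0.325, 0, 0, 0, -88], [255, 0.19, -0.356, 0, 0, 0, -90]]]}}

```text
clock: 3.15
tcp_pos: [0.3729, 0.2493, 0.4607]
orientation: [0.0, 0.549, 0.836, -0.0]
wrist_force: [0.8, -1.1, 0.2]
finger_gap: -0.0005
grip_force: 0.0
```

Run:
```python
from h import *
print(get_state()["joint_pos"])
u=np.array([.962,.274]);L=np.array([.4665,.404])
p=L-.045*u
delta([(.40,.385,.40),(*p,.15),(*p,.027)],[195.9]*3)
```

```text
[ 4.10318577e-01  1.11658525e-01  3.55727172e-01  1.81564626e+00
 -5.28468428e-04  1.57293789e+00]
tcp [0.3729 0.2493 0.4607] t 3.15 F [ 0.8 -1.1  0.2] yaw [-0.397  0.918 -0.001]
(0.4, 0.385, 0.4) [0.1138 0.0788 0.0606] [-6.000e-02 -1.000e-02 -8.251e+01]
(np.float64(0.42321000000000003), np.float64(0.39167), 0.15) [0.1109 0.103  0.3105] [-6.000e-02 -1.000e-02 -8.251e+01]
(np.float64(0.42321000000000003), np.float64(0.39167), 0.027) [0.1109 0.1031 0.4335] [-6.000e-02 -1.000e-02 -8.251e+01]
```

Request:
{"op": "drive_tool", "data": {"deltas": [[[255, 0.03, 0.02, 0.02, 0, 0, -8], [255, 0.06, 0.04, 0.04, 0, 0, -16], [255, 0.09, 0.06, 0.06, 0, 0, -24], [255, 0.111, 0.08, 0.1, 0, 0, -33], [255, 0.111, 0.1, 0.14, 0, 0, -42], [255, 0.111, 0.103, 0.19, 0, 0, -51], [255, 0.111, 0.103, 0.23, 0, 0, -60], [255, 0.111, 0.103, 0.26, 0, 0, -69], [255, 0.111, 0.103, 0.29, 0, 0, -77], [255, 0.111, 0.103, 0.31, 0, 0, -82.5], [255, 0.111, 0.103, 0.31, 0, 0, -82.5]]]}}

```text
clock: 4.53
tcp_pos: [0.4222, 0.3896, 0.1487]
orientation: [-0.002, -0.136, 0.991, -0.001]
wrist_force: [0.7, -0.3, 1.0]
finger_gap: -0.0
grip_force: 0.0
```

Run:
```python
from h import *
rgb,W=cloud("wrist"); cv2.imwrite("pics/w1.png",rgb[...,::-1])
u=np.array([.962,.274]);L=np.array([.4665,.404])
delta([(*(L-.045*u),.027),(*(L-.016*u),.027),(*(L+.046*u),.027)],[195.9]*3)
print(get_state()["joint_pos"])
```

```text
tcp [0.4228 0.3903 0.1502] t 4.58 F [0.1 0.2 0.2] yaw [-0.963 -0.27   0.002]
(np.float64(0.42321000000000003), np.float64(0.39167), 0.027) [-0.0011  0.0014  0.1232] [-0.06 -0.13 -0.24]
(np.float64(0.451108), np.float64(0.399616), 0.027) [-0.0301  0.0015  0.1232] [-0.06 -0.13 -0.24]
(np.float64(0.510752), np.float64(0.41660400000000003), 0.027) [-0.0921  0.0017  0.123 ] [-0.06 -0.13 -0.24]
[ 6.06096630e-01  3.51150044e-01 -1.01565753e-01  1.12059195e+00
 -2.86511184e-04  3.32813944e-01]
```

View pics/w1.png

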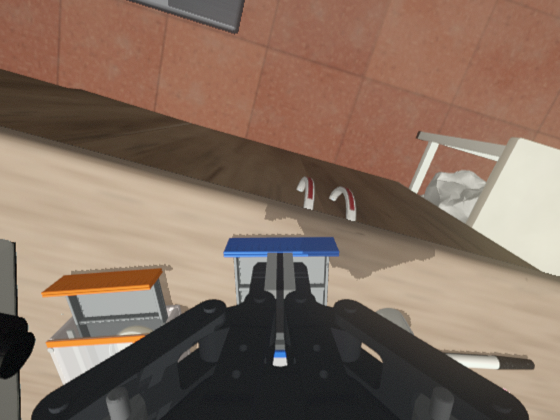

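The wrist view shows the blue lip level at (281,246) and orange lip at (103,281). Refining both from this close view.

Run:
```python
from h import *
rgb,W=cloud("wrist"); hsv=cv2.cvtColor(rgb,cv2.COLOR_RGB2HSV)
for nm,lo,hi in(("blue",105,125),("orange",5,18)):
    m=(hsv[...,0]>=lo)&(hsv[...,0]<=hi)&(hsv[...,1]>150)&(hsv[...,2]>70)&(W[...,2]>0.036)&(W[...,2]<0.06)
    k,l,s,c=cv2.connectedComponentsWithStats(m.astype(np.uint8))
    for i in range(1,k):
        if s[i,4]<60: continue
        P=W[l==i]; r=cv2.minAreaRect((P[:,:2]*1000).astype(np.float32))
        print(nm,s[i],np.round(r[0],1),np.round(r[1],1),round(r[2],1),"z",np.round(np.median(P[:,2])*1000,1))
p=calibration("wrist")["world_from_camera"];print(np.round(p,3))
```

```text
blue [224 247 114   7 427] [467.3 402.1] [  5.1 107.1] 15.5 z 41.5
blue [224 252  43   2  85] [478.  370.1] [ 2.2 40. ] 14.5 z 42.0
orange [ 42 280 110  15 786] [556.7 236.3] [  6.3 109.3] 20.5 z 41.3
orange [ 47 332 102  14 637] [610.7 246.8] [  8.  106.7] 20.2 z 50.1
[[-0.269 -0.912 -0.311  0.343]
 [ 0.963 -0.255 -0.087  0.367]
 [ 0.    -0.323  0.947  0.294]
 [ 0.     0.     0.     1.   ]]
```

Request:
{"op": "drive_tool", "data": {"deltas": [[[255, 0, 0.001, 0.05, 0, 0, 0], [255, 0, 0.001, 0.1, 0, 0, 0], [255, 0, 0.001, 0.123, 0, 0, 0], [255, 0, 0.001, 0.123, 0, 0, 0], [255, -0.015, 0.001, 0.123, 0, 0, 0], [255, -0.028, 0.001, 0.123, 0, 0, 0], [255, -0.038, 0.001, 0.123, 0, 0, 0], [255, -0.048, 0.001, 0.123, 0, 0, 0], [255, -0.058, 0.001, 0.123, 0, 0, 0], [255, -0.068, 0.001, 0.123, 0, 0, 0], [255, -0.076, 0.001, 0.123, 0, 0, 0], [255, -0.08, 0.001, 0.123, 0, 0, 0]]]}}

```text
clock: 6.12
tcp_pos: [0.4996, 0.4146, 0.0281]
orientation: [0.0, -0.138, 0.99, 0.0]
wrist_force: [-1.9, 0.3, 1.3]
finger_gap: -0.0002
grip_force: 0.9
```

Request:
{"op": "drive_tool", "data": {"deltas": [[[255, -0.003, 0, 0, 0, 0, 0], [255, -0.006, 0, 0, 0, 0, 0], [255, -0.008, 0, 0, 0, 0, 0], [255, -0.01, 0, 0, 0, 0, 0], [255, -0.01, 0, 0, 0, 0, 0]]]}}

```text
clock: 6.75
tcp_pos: [0.5089, 0.417, 0.0282]
orientation: [0.0, -0.138, 0.99, -0.0]
wrist_force: [-0.4, 0.0, -0.1]
finger_gap: -0.0004
grip_force: 0.4
```

Request:
{"op": "drive_tool", "data": {"deltas": [[[255, -0.002, 0, 0, 0, 0, 0], [255, -0.004, 0, 0, 0, 0, 0], [255, -0.005, 0, 0, 0, 0, 0], [255, -0.006, 0, 0, 0, 0, 0], [255, -0.006, 0, 0, 0, 0, 0]]]}}

```text
clock: 7.38
tcp_pos: [0.5124, 0.418, 0.0282]
orientation: [-0.002, -0.138, 0.99, -0.001]
wrist_force: [-7.1, -2.1, 4.2]
finger_gap: -0.0001
grip_force: 3.9
```

Request:
{"op": "drive_tool", "data": {"deltas": [[[255, -0.002, 0, 0, 0, 0, 0], [255, -0.004, 0, 0, 0, 0, 0], [255, -0.004, 0, 0, 0, 0, 0]]]}}

```text
clock: 7.75
tcp_pos: [0.5124, 0.418, 0.0281]
orientation: [-0.005, -0.139, 0.99, -0.001]
wrist_force: [-16.8, -4.2, 12.5]
finger_gap: 0.0
grip_force: 8.9
```

Hard stop at home (17 N, no further motion). Back off 40 mm, then rise.

Request:
{"op": "drive_tool", "data": {"deltas": [[[255, 0.01, 0, 0, 0, 0, 0], [255, 0.03, 0, 0, 0, 0, 0], [255, 0.05, 0, 0, 0, 0, 0], [255, 0.05, 0, -0.05, 0, 0, 0], [255, 0.05, 0, -0.1, 0, 0, 0], [255, 0.05, 0, -0.12, 0, 0, 0], [255, 0.05, 0, -0.12, 0, 0, 0]]]}}

```text
clock: 8.62
tcp_pos: [0.4723, 0.4072, 0.1508]
orientation: [0.003, -0.138, 0.99, 0.001]
wrist_force: [0.1, 0.4, -0.5]
finger_gap: -0.0001
grip_force: 0.0
```

Run:
```python
from h import *
rgb,W=cloud("wrist"); hsv=cv2.cvtColor(rgb,cv2.COLOR_RGB2HSV)
for nm,lo,hi in(("blue",105,125),("orange",5,18)):
    m=(hsv[...,0]>=lo)&(hsv[...,0]<=hi)&(hsv[...,1]>150)&(hsv[...,2]>70)&(W[...,2]>0.036)&(W[...,2]<0.06)
    k,l,s,c=cv2.connectedComponentsWithStats(m.astype(np.uint8))
    for i in range(1,k):
        if s[i,4]<60: continue
        P=W[l==i]; r=cv2.minAreaRect((P[:,:2]*1000).astype(np.float32))
        print(nm,s[i],np.round(r[0],1),np.round(r[1],1),round(r[2],1),"z",np.round(np.median(P[:,2])*1000,1))
u=np.array([np.cos(np.radians(20.3)),np.sin(np.radians(20.3))]);L=np.array([.5565,.2375])
p=L+.024*u
delta([(*p,.15),(*p,.021),(*(L-.06*u),.021)],[200.3]*3)
rgb,_=cloud("scene"); cv2.imwrite("pics/s2.png",rgb[...,::-1])
```

```text
blue [222 253  45   8 280] [534.3 388. ] [ 4.9 42.5] 16.2 z 41.2
blue [293 253  41   7 210] [516.2 451.9] [ 5.4 38.7] 16.8 z 41.6
orange [ 24 231 117  15 777] [557.2 236. ] [  6.5 110. ] 20.2 z 41.5
orange [ 30 285 126  16 891] [607.4 254.6] [  7.1 123.8] 20.5 z 50.0
tcp [0.4712 0.4065 0.1488] t 8.68 F [-0.2 -0.3 -0.5] yaw [-0.962 -0.273 -0.003]
(np.float64(0.5790093344306856), np.float64(0.24582645563775812), 0.15) [-0.0598 -0.184  -0.0011] [ 0.02  0.17 -4.45]
(np.float64(0.5790093344306856), np.float64(0.24582645563775812), 0.021) [-0.0594 -0.1841  0.1279] [ 0.02  0.17 -4.45]
(np.float64(0.5002266639232862), np.float64(0.21668386090560465), 0.021) [ 0.0243 -0.1906  0.1277] [ 0.02  0.17 -4.45]
```

View pics/s2.png

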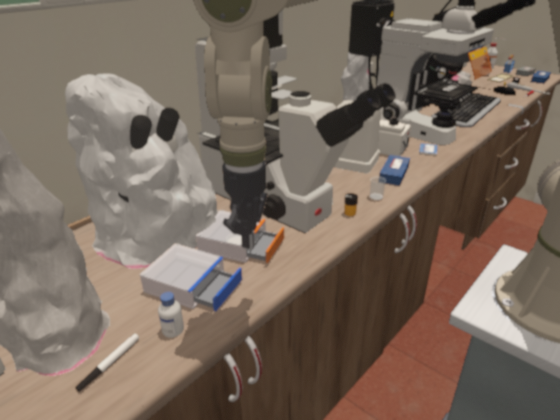

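The scene shows the blue tray home, with nothing disturbed; the hand is upright above the units. Checking the microscope's left edge before moving right.

Run:
```python
from h import *
W=np.load("top.npz")["W"].reshape(-1,3); S=np.load("scene.npz")["W"].reshape(-1,3)
for A,n in((W,"top"),(S,"scene")):
  for x in np.arange(.36,.72,.04):
    m=(abs(A[:,0]-x)<.02)&(A[:,1]<.235)&(A[:,1]>-.05)&(A[:,2]>.07)&(A[:,2]<.6)
    if m.any(): 
        i=np.argsort(A[m][:,1])[-3:]; print(n,round(x,2),np.round(A[m][i[0]],3))
# arm cross-section now, from scene
rgb,B=cloud("scene");B=B.reshape(-1,3)
for z in np.arange(.12,.6,.06):
    m=(abs(B[:,2]-z)<.02)&(B[:,0]>.3)&(B[:,0]<.56)&(B[:,1]>.3)&(B[:,1]<.55)
    if m.any(): print("arm z",round(z,2),np.round(B[m].min(0),3),np.round(B[m].max(0),3))
u=np.array([np.cos(np.radians(20.3)),np.sin(np.radians(20.3))]);v=np.array([-u[1],u[0]]);L=np.array([.5567,.237])+.016*v
delta([(*(L+.024*u),.15),(*(L+.024*u),.021)],[200.3]*2)
```

```text
top 0.4 [0.416 0.128 0.373]
top 0.44 [0.458 0.127 0.33 ]
top 0.48 [0.488 0.129 0.309]
top 0.52 [0.506 0.124 0.324]
top 0.56 [0.577 0.135 0.092]
top 0.6 [0.618 0.173 0.076]
top 0.64 [0.631 0.198 0.199]
top 0.68 [0.699 0.198 0.203]
scene 0.4 [0.413 0.129 0.372]
scene 0.44 [0.422 0.128 0.368]
scene 0.48 [0.481 0.13  0.313]
scene 0.52 [0.504 0.127 0.302]
scene 0.56 [0.569 0.137 0.093]
scene 0.6 [0.619 0.171 0.073]
scene 0.64 [0.646 0.198 0.201]
scene 0.68 [0.676 0.202 0.196]
arm z 0.18 [0.449 0.371 0.16 ] [0.48  0.442 0.2  ]
arm z 0.24 [0.441 0.347 0.22 ] [0.479 0.469 0.26 ]
arm z 0.3 [0.431 0.376 0.28 ] [0.492 0.446 0.32 ]
arm z 0.36 [0.431 0.38  0.34 ] [0.497 0.446 0.38 ]
arm z 0.42 [0.412 0.368 0.4  ] [0.494 0.466 0.44 ]
arm z 0.48 [0.411 0.354 0.46 ] [0.488 0.466 0.5  ]
arm z 0.54 [0.398 0.369 0.52 ] [0.501 0.465 0.56 ]
tcp [0.4698 0.4057 0.1468] t 8.78 F [-0.6  0.1 -0.4] yaw [-0.962 -0.273  0.001]
(np.float64(0.5736583640055135), np.float64(0.26033267859154846), 0.15) [-0.0602 -0.1682 -0.0032] [-0.04 -0.08 -4.45]
(np.float64(0.5736583640055135), np.float64(0.26033267859154846), 0.021) [-0.0604 -0.1681  0.1258] [-0.04 -0.08 -4.45]
```

Request:
{"op": "drive_tool", "data": {"deltas": [[[255, -0.015, -0.042, 0, 0, 0, -1], [255, -0.03, -0.084, 0, 0, 0, -2], [255, -0.045, -0.126, 0, 0, 0, -3], [255, -0.06, -0.168, 0, 0, 0, -4.4], [255, -0.06, -0.168, 0, 0, 0, -4.4], [255, -0.06, -0.168, 0, 0, 0, -4.4]]]}}

```text
clock: 9.52
tcp_pos: [0.5705, 0.2591, 0.1425]
orientation: [-0.006, -0.175, 0.985, -0.001]
wrist_force: [-0.1, -0.2, -0.2]
finger_gap: 0.0003
grip_force: 0.0
```

Run:
```python
from h import *
u=np.array([np.cos(np.radians(20.3)),np.sin(np.radians(20.3))]);v=np.array([-u[1],u[0]]);L=np.array([.5567,.237])+.016*v
for _ in range(2):
  rgb,W=cloud("wrist")
  delta([(*(L+.024*u),.021)],[200.3])
cv2.imwrite("pics/w2.png",rgb[...,::-1])
```

```text
tcp [0.5702 0.2594 0.1426] t 9.57 F [-0.3 -0.5 -0.8] yaw [-0.939 -0.345  0.011]
(np.float64(0.5736583640055135), np.float64(0.26033267859154846), 0.021) [-0.0049 -0.0004  0.1216] [ 0.04 -0.64 -0.11]
tcp [0.5701 0.2596 0.1427] t 9.62 F [ 0.7  1.5 -0.1] yaw [-0.938 -0.346  0.011]
(np.float64(0.5736583640055135), np.float64(0.26033267859154846), 0.021) [-0.005  -0.0007  0.1216] [ 0.04 -0.64 -0.08]
```

View pics/w2.png

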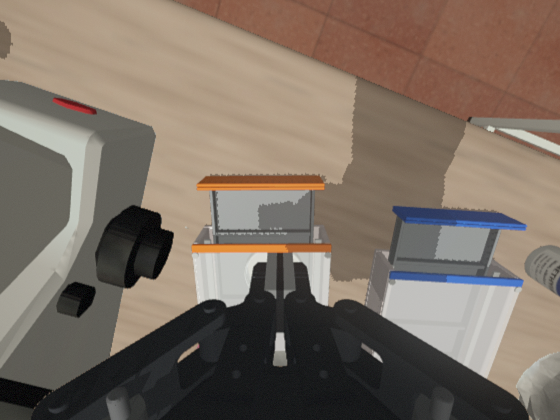

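The wrist view shows the open trough of the orange tray between the lip at (260,183) and the stripe at (262,248). The dish at about (260,268) is flat, and the microscope knob at (150,245) is clear of the hand. Descending in two steps.

Request:
{"op": "drive_tool", "data": {"deltas": [[[255, -0.005, 0, 0.03, 0, -0.6, 0], [255, -0.005, 0, 0.06, 0, -0.6, 0], [255, -0.005, 0, 0.085, 0, -0.6, 0], [255, -0.005, 0, 0.085, 0, -0.6, 0], [255, -0.005, 0, 0.085, 0, -0.6, 0]]]}}

```text
clock: 10.25
tcp_pos: [0.5804, 0.2645, 0.0666]
orientation: [0.008, -0.177, 0.984, 0.001]
wrist_force: [1.4, -0.3, 0.1]
finger_gap: 0.0002
grip_force: 0.0
```

Run:
```python
from h import *
u=np.array([np.cos(np.radians(20.3)),np.sin(np.radians(20.3))]);v=np.array([-u[1],u[0]]);L=np.array([.5567,.237])+.016*v
delta([(*(L+.024*u),.022),(*(L+.014*u),.022),(*(L-.066*u),.022)],[200.3]*3)
```

```text
tcp [0.5804 0.2645 0.0666] t 10.25 F [ 1.4 -0.3  0.1] yaw [-0.937 -0.348 -0.016]
(np.float64(0.5736583640055135), np.float64(0.26033267859154846), 0.022) [ 0.0085 -0.0016  0.0445] [-0.02  0.93  0.06]
(np.float64(0.5642794746593944), np.float64(0.2568633220758159), 0.022) [ 0.0185 -0.0016  0.0443] [-0.02  0.93  0.06]
(np.float64(0.4892483598904427), np.float64(0.22910846994995543), 0.022) [ 0.0985 -0.0015  0.043 ] [-0.02  0.93  0.06]
```

Request:
{"op": "drive_tool", "data": {"deltas": [[[255, 0, 0, 0, 0, 0, 0], [255, 0, 0, 0, 0, 0, 0], [255, 0, 0, 0, 0, 0, 0], [255, 0, 0, 0, 0, 0, 0], [255, 0, 0, 0, 0, 0, 0], [255, 0, 0, 0, 0, 0, 0]]]}}

```text
clock: 11.0
tcp_pos: [0.5785, 0.2626, 0.0632]
orientation: [0.005, -0.176, 0.984, 0.001]
wrist_force: [-0.2, 0.0, 0.3]
finger_gap: 0.0005
grip_force: 0.0
```

Run:
```python
from h import *
u=np.array([np.cos(np.radians(20.3)),np.sin(np.radians(20.3))]);v=np.array([-u[1],u[0]]);L=np.array([.5567,.237])+.016*v
delta([(*(L+.024*u),.022),(*(L+.014*u),.022),(*(L-.066*u),.022)],[200.3]*3)
print(get_state()["qvel"].round(4))
```

```text
tcp [0.5785 0.2626 0.0632] t 11.0 F [-0.2  0.   0.3] yaw [-0.938 -0.346 -0.01 ]
(np.float64(0.5736583640055135), np.float64(0.26033267859154846), 0.022) [ 0.0057 -0.0005  0.0411] [-0.    0.59 -0.04]
(np.float64(0.5642794746593944), np.float64(0.2568633220758159), 0.022) [ 0.0157 -0.0005  0.041 ] [-0.    0.59 -0.04]
(np.float64(0.4892483598904427), np.float64(0.22910846994995543), 0.022) [ 0.0957 -0.0006  0.0402] [-0.    0.59 -0.04]
[ 0.0002 -0.0012  0.0015 -0.0017 -0.0014 -0.0012]
```

Request:
{"op": "drive_tool", "data": {"deltas": [[[255, 0.006, 0, 0.01, 0, 0.6, 0], [255, 0.006, 0, 0.02, 0, 0.6, 0], [255, 0.006, 0, 0.03, 0, 0.6, 0], [255, 0.006, 0, 0.035, 0, 0.6, 0], [255, 0.006, 0, 0.04, 0, 0.6, 0], [255, 0.006, 0, 0.04, 0, 0.6, 0], [255, 0.006, 0, 0.04, 0, 0.6, 0], [255, 0.006, 0, 0.04, 0, 0.6, 0]]]}}

```text
clock: 12.0
tcp_pos: [0.5736, 0.2609, 0.0236]
orientation: [0.0, -0.176, 0.984, -0.0]
wrist_force: [0.0, -0.8, -0.1]
finger_gap: 0.0004
grip_force: 0.0
```

In the trough, no contact. Drawing out.

Request:
{"op": "drive_tool", "data": {"deltas": [[[255, 0.005, 0, 0, 0, 0, 0], [255, 0.01, 0, 0, 0, 0, 0], [255, 0.015, 0, 0, 0, 0, 0], [255, 0.022, 0, 0, 0, 0, 0], [255, 0.03, 0, 0, 0, 0, 0], [255, 0.038, 0, 0, 0, 0, 0], [255, 0.046, 0, 0, 0, 0, 0], [255, 0.054, 0, 0, 0, 0, 0], [255, 0.062, 0, 0, 0, 0, 0], [255, 0.069, 0, 0, 0, 0, 0], [255, 0.074, 0, 0, 0, 0, 0], [255, 0.077, 0, 0, 0, 0, 0]]]}}

```text
clock: 13.5
tcp_pos: [0.5007, 0.2339, 0.0233]
orientation: [-0.0, -0.176, 0.984, -0.0]
wrist_force: [2.6, 1.0, 0.3]
finger_gap: 0.0002
grip_force: 0.9
```

Request:
{"op": "drive_tool", "data": {"deltas": [[[255, 0.002, 0, 0, 0, 0, 0], [255, 0.004, 0, 0, 0, 0, 0], [255, 0.006, 0, 0, 0, 0, 0], [255, 0.008, 0, 0, 0, 0, 0], [255, 0.01, 0, 0, 0, 0, 0], [255, 0.012, 0, 0, 0, 0, 0], [255, 0.012, 0, 0, 0, 0, 0], [255, 0.012, 0, 0, 0, 0, 0]]]}}

```text
clock: 14.5
tcp_pos: [0.4919, 0.2307, 0.0234]
orientation: [0.002, -0.176, 0.984, 0.0]
wrist_force: [7.7, 1.2, -4.2]
finger_gap: -0.0
grip_force: 3.6
```

Force is rising at about 87 mm of travel; confirm the stop.

Request:
{"op": "drive_tool", "data": {"deltas": [[[255, 0.002, 0, 0, 0, 0, 0], [255, 0.004, 0, 0, 0, 0, 0], [255, 0.004, 0, 0, 0, 0, 0], [255, 0.004, 0, 0, 0, 0, 0]]]}}

```text
clock: 15.0
tcp_pos: [0.4919, 0.2307, 0.0239]
orientation: [0.005, -0.176, 0.984, 0.001]
wrist_force: [15.8, 6.4, -11.5]
finger_gap: 0.0002
grip_force: 8.0
```

At the stop. Release the lip, then rise straight up.

Request:
{"op": "drive_tool", "data": {"deltas": [[[255, -0.006, 0, 0, 0, 0, 0], [255, -0.014, 0, 0, 0, 0, 0], [255, -0.018, 0, 0, 0, 0, 0], [255, -0.018, 0, 0, 0, 0, 0], [255, -0.018, 0, 0, 0, 0, 0], [255, -0.018, 0, -0.03, 0, 0, 0], [255, -0.018, 0, -0.07, 0, 0, 0], [255, -0.018, 0, -0.12, 0, 0, 0], [255, -0.018, 0, -0.16, 0, 0, 0], [255, -0.018, 0, -0.16, 0, 0, 0], [255, -0.018, 0, -0.16, 0, 0, 0]]]}}

```text
clock: 16.38
tcp_pos: [0.5024, 0.2347, 0.1827]
orientation: [-0.0, -0.176, 0.984, -0.0]
wrist_force: [-0.2, 0.4, -0.4]
finger_gap: -0.0
grip_force: 0.0
```

Run:
```python
from h import *
out=[]
for n in("scene","wrist"):
    rgb,W=cloud(n); out.append(rgb)
    hsv=cv2.cvtColor(rgb,cv2.COLOR_RGB2HSV)
    for nm,lo,hi in(("blue",105,125),("orange",5,18)):
        m=(hsv[...,0]>=lo)&(hsv[...,0]<=hi)&(hsv[...,1]>150)&(hsv[...,2]>70)&(W[...,2]>0.036)&(W[...,2]<0.06)&(W[...,1]>.1)
        k,l,s,c=cv2.connectedComponentsWithStats(m.astype(np.uint8))
        for i in range(1,k):
            if s[i,4]>60:
                r=cv2.minAreaRect((W[l==i][:,:2]*1000).astype(np.float32)); print(n,nm,np.round(r[0],1),np.round(r[1],1),round(r[2],1))
cv2.imwrite("pics/f.png",cv2.resize(np.hstack(out),(800,300),interpolation=cv2.INTER_AREA)[...,::-1])
delta([(.42,.30,.25)],[200.3])
```

```text
scene orange [605.1 259.3] [  5.4 115.6] 20.7
scene orange [482.8 212.4] [  6.4 105.7] 20.7
wrist blue [520.5 437.9] [ 4.8 65.9] 16.0
wrist blue [575.4 434.2] [  7.5 118.8] 16.1
wrist orange [484.5 209. ] [  5.6 108.2] 20.4
wrist orange [621.5 217.3] [ 7.3 44. ] 20.5
tcp [0.5018 0.2345 0.1817] t 16.48 F [-0.2  0.1 -0.3] yaw [-0.938 -0.346  0.003]
(0.42, 0.3, 0.25) [ 0.0542  0.0898 -0.0682] [ 0.   -0.16 -0.03]
```

View pics/f.png

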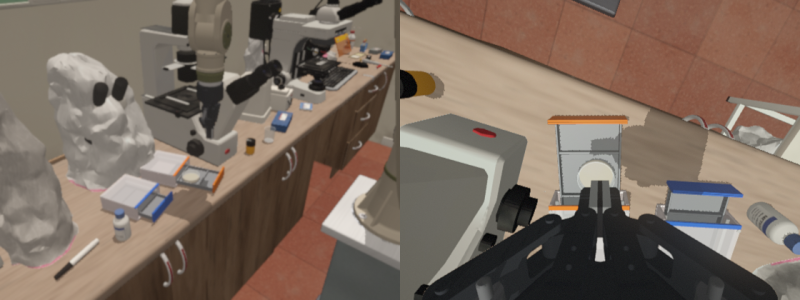

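The orange tray is fully out with the dish flat behind its rib (wrist half, about (597,175)). The blue tray is home, and the bottle and can are standing. Retreating slightly and settling.

Request:
{"op": "drive_tool", "data": {"deltas": [[[255, 0, 0.02, -0.03, 0, 0, 0], [255, 0.02, 0.05, -0.06, 0, 0, 0], [255, 0.04, 0.08, -0.09, 0, 0, 0], [255, 0.05, 0.09, -0.1, 0, 0, 0], [255, 0.05, 0.09, -0.1, 0, 0, 0], [255, 0.05, 0.09, -0.1, 0, 0, 0], [255, 0.05, 0.09, -0.1, 0, 0, 0], [255, 0.05, 0.09, -0.1, 0, 0, 0]]]}}

```text
clock: 17.48
tcp_pos: [0.4251, 0.3013, 0.2823]
orientation: [-0.001, -0.175, 0.984, -0.0]
wrist_force: [-0.7, 0.3, 0.0]
finger_gap: -0.0002
grip_force: 0.0
```

```bash
python3 -c "
from workcell import *
s=get_state();print(s['tcp_pos'],s['wrist_force'],abs(s['qvel']).max());print(hand_in())"
```

```text
[0.42514852 0.30134642 0.28233053] [-0.70706049  0.32989898  0.0275158 ] 0.005111909383064635
the job is handed in; nothing more can be done
None
```

The job is handed in at about 17.5 s: the blue-lipped tray was pushed home to its stop first, then the orange-lipped tray was hooked and drawn out to its stop; the last picture showed the dish flat in place, and the arm finished clear of everything.

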